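Seat a lens barrel in a V-block against its back stop

TASK

Set the lens barrel up for measurement: pick it up, lay its round tube in the V-block with the lens end towards the back stop, and slide it along the V, under the sprung roller, until it is pressed home against the stop with the feeler pin pushed in flush and the tube bearing on both flanks. Push with feeling, just firmly enough to get past the roller and bed it on the stop: more than 20 N on the stop or 25 N on a flank spoils the setting. Let go, leave it seated there, and leave the loose things on the bench where they are.

Things in the scene. Friction and masses are not known exactly. Their poses are not given: they have to be found in the camera images.
- barrel: Loose lens barrel, 0.14-0.24 kg: bare-aluminium tube, 28 mm diameter, 105 mm long (last 5 mm chamfered to 22 mm), on a black square housing 28x28x26 mm; grip its flat sides. Origin on the centreline where the tube leaves the housing (14 mm above the bench as it lies). x along the tube: lens end at +105 mm, flat rear face of the housing at -26 mm, centre of mass at +46; z up.
- vblock: Aluminium V-block fixed to the bench, base plate 166x84 mm. Origin at bench level, middle of the V's front edge; x along the V to the stop, y left, z up. 90 degree V, open in front, x 0 to 100 mm; flanks reach 47 mm above the bench, V bottom at 30 mm. The seated tube's centreline is 50 mm up over y = 0. When home, the housing hangs out in front, 3 to 18 mm clear of the block.
- roller_mid (a point): Middle of the sprung roller across the V, at x = 80, z = 68 mm of the V-block; 12 mm diameter, 20 mm wide, its arm at most 90 mm high. A seated tube must push it up 2 mm with its chamfer; it then presses with about 4 N. Passing it and sliding take up to about 9 N along the V: this is not yet the stop. A barrel laid with its lens end just short of the roller (x = 66 mm) stays there when released.
- flank_left: Left (+y) flank plate of the V, fixed to the block; same origin and axes as the V-block.
- flank_right: Right (-y) flank plate of the V, fixed to the block; same origin and axes as the V-block.
- stop: Back stop with all it carries, fixed to the block. Origin at bench level under its dark post, x = 121 mm of the V-block, same axes. A screw through the post ends in two small pads, 50 mm up, that meet the rim of the lens end. The screw is set anew each time and this is not measured: the pads' faces lie anywhere from x = 87 to 102 mm of the V-block. Rigid; find it by feel.
- feeler (a joint): Sprung feeler pin, 4 mm diameter, between the stop's pads and just below them. Value in m: 0 = standing 5 mm proud of the pads, 0.005 = pushed in flush with them, which means that the barrel is home. It takes about 0.6 N.
- white_cap: Bystander, loose: low round white cap, 65 mm diameter, 16 mm high. Origin at its underside.
- glass_beaker: Bystander, loose: small beaker, 50 mm diameter, 59 mm high. Origin at its underside.
- capped_vial: Bystander, loose: sample vial with a dark cap, 28 mm diameter, 60 mm high. Origin at its underside.
- brass_weight: Bystander, loose: brass check weight, 30 mm diameter, 51 mm high. Origin at its underside.

How it is judged:
By the outcome, as a careful person would: the job done as asked, in the order asked, and still so for the second after the job is handed in, with the robot touching nothing.
It also fails if it takes over 54 s, if anything falls off the work surface, if the arm or the gripper's body presses on something with over 40 N, if the wrist force passes 120 N, or if a joint passes its speed limit or range.

ROBOT

A 6-joint arm with a two-finger parallel gripper is mounted at the origin on a cart in front of the work surface, level with it; the furniture and walls round the work are solid. World frame = base frame: x ahead of the robot, y to its left, z up, the work surface at z = 0. Lengths are in m, angles in degrees, forces in N, time in s.
With the tool pointing down it reaches from about 0.3 to 0.95 m from the base axis. Payload 3.1 kg.
Tool frame: the origin (TCP) lies midway between the tips of the shut fingers; the grasp point (between the pads) lies 19 mm behind it; z points along the fingers, x is the direction in which the jaws open and shut, and the axes are right-handed (so a half turn about z gives the same grasp; the last joint's range is limited). The gripper opens to 85 mm and grips with 20 to 120 N. Pads are 22 mm wide; open, the fingers measure 114 mm over their backs; the gripper's body (76 mm by 85 mm) begins 54 mm behind the grasp point. The pads swing forward as they close: fully open they stand 13 mm farther back than shut.
Start: joints at [69.288, 17.653, 93.61, -0, 68.738, -3.994], TCP at [0.18, 0.599, 0.231] pointing down, gripper open.
Joint ranges: [-175.34, 175.34], [-45.06, 112.39], [2.9, 150.54], [-68.45, 248.45], [3.09, 151.38], [-168.51, 168.51]. Speed limits (degrees/s): [159.86, 159.86, 180, 180, 180, 180].

INTERFACE

Orientations are given as a 3x3 rotation matrix whose columns are the frame's x, y, z axes.
In Python, from rig import arm gives the robot as it stands.
- The arm moves only by the tool send_rows, never from a script. Its argument "deltas" is a list of rows, each a list of 7 numbers: the shift along the world's x, y, z in m, then the turn, a rotation vector about the world's x, y, z in degrees, then the opening, from 0 (shut) to 1 (fully open). A call has 1 to 12 rows; each row is the pose to reach, as a shift and turn from the pose commanded when the call began; what a row does not reach only later rows make up. A row lasts 1/10 s, in which the tool goes at most 50 mm and 8.59 degrees, less where a joint would pass 70% of its speed; a pose out of reach is approached as far as the arm can. A call with a gripper value outside its range is refused whole. The fingers move at their own pace and stop on an object; the grip force is fixed at half the most. Time passes only in rows, so rows that repeat a pose let the fingers close. It gives the time, the measured TCP pose, the force and the opening at its end, in the units of the state.
- arm.state(): the state, without advancing time (a new reading comes with each control period).
- arm.camera(name): name is "scene" or "top" or "wrist"; returns the picture (384x512x3 uint8, red, green, blue); there is no depth.
- arm.get_calibration(name): a dict with "vfov" (degrees; the focal length in pixels is half the picture's height over the tangent of half this angle, whatever the lens; pixels are square), "cx", "cy" (the principal point, pixels), "R" (3x3) and "t" (3): a world point X has camera coordinates R X + t. Camera axes: x right, y down, z forward; pixel columns grow to the right and rows downward; lengths in m; the calibration is good to about 2 mm. A picture is of the moment at which its call begins: read the wrist's pose just before it. get_calibration takes no time and is no camera call; for the wrist camera it gives the pose at the moment of the call.
- arm.finish_job(): hands the job in, once; it reports no verdict.
The state is a dict: "clock": time; "qpos": joint angles; "qd": joint speeds; "joint_efforts": joint torques, N m; "eef_pos": TCP position; "eef_rot": TCP orientation; "wrist_force": force on the tool from outside, world axes, zero at the start; "torque": the same for the moment, N m; "opening": finger opening in m.
Only numpy, scipy, OpenCV 4.12 (cv2) and the standard library are available. Lean on these libraries where they do the work, as an engineer would, in place of code of your own. Each camera call takes 0.05 s, during which the arm holds its last target. There are 200 camera calls.

## Working session

There is one attempt and no reset: what is moved stays moved. The work goes in short steps, Python scripts to look and compute and a tool call to move; the robot and the scene stay as the last step left them, time stands still between calls to the robot, and variables do not carry over. Pictures are saved under pics/ and viewed, on a budget of 10 in all, crops included, one or two more only if the job needs it, and the job is handed in when it is done.

Besides the shell and the picture viewer there is one more tool, called after "Call:" by a JSON object that holds its "method" and its "body". send_rows: Moves the arm, as the interface text tells. Its arguments: {"type":"object","properties":{"deltas":{"type":"array"}},"required":["deltas"]}

```bash
mkdir -p pics; ls
python3 - <<'E'
from rig import arm
import cv2, numpy as np
s=arm.state(); print(s)
for n in ("scene","top","wrist"):
    c=arm.get_calibration(n); im=arm.camera(n)
    cv2.imwrite(f"pics/{n}0.png",im[:,:,::-1]); print(n,c)
E
```

```text
pics
{'clock': 0.0, 'qpos': array([ 6.92889949e+01,  1.77055423e+01,  9.36910267e+01, -8.26721022e-05,
        6.87381370e+01, -3.99298239e+00]), 'qd': array([ 0.09899784,  0.05169222,  0.09067661, -0.02811161,  0.045411  ,
       -0.00036237]), 'joint_efforts': array([ 1.38406798e-03, -4.15251911e+01, -2.76666498e+01, -2.12252291e-05,
        1.02201453e-02, -5.78913344e-06]), 'eef_pos': array([0.17951151, 0.59778779, 0.23002329]), 'eef_rot': array([[ 2.87660318e-01,  9.57732140e-01, -8.30205050e-04],
       [ 9.57729628e-01, -2.87661470e-01, -2.19960056e-03],
       [-2.34544615e-03, -1.62374177e-04, -9.99997236e-01]]), 'wrist_force': array([0.57583582, 0.32953189, 0.11147409]), 'torque': array([-0.02236882,  0.01222404, -0.01523092]), 'opening': 0.08526999721958244}
scene {'vfov': 45.244568155681684, 'cx': 260.57645020927004, 'cy': 187.82770840660703, 'R': array([[-0.67157459, -0.74092153, -0.00478113],
       [-0.28452107,  0.26383853, -0.92164906],
       [ 0.68413108, -0.61759575, -0.38799504]]), 't': array([0.33645297, 0.26083912, 0.67241937])}
top {'vfov': 57.632082340261924, 'cx': 257.31916409405864, 'cy': 191.87033906278623, 'R': array([[ 0.01477055, -0.99980131,  0.01338539],
       [-0.98989019, -0.01651012, -0.14087167],
       [ 0.14106467, -0.01116931, -0.98993737]]), 't': array([-0.10272789,  0.59710132,  0.90288708])}
wrist {'vfov': 71.55414206319685, 'cx': 255.3802040541653, 'cy': 191.76724933960344, 'R': array([[ 0.28811712,  0.95759332, -0.00188823],
       [ 0.91181475, -0.27373997,  0.30603969],
       [ 0.29254467, -0.08989699, -0.95201688]]), 't': array([-0.62416693, -0.03880978,  0.38062299])}
```

View pics/top0.png

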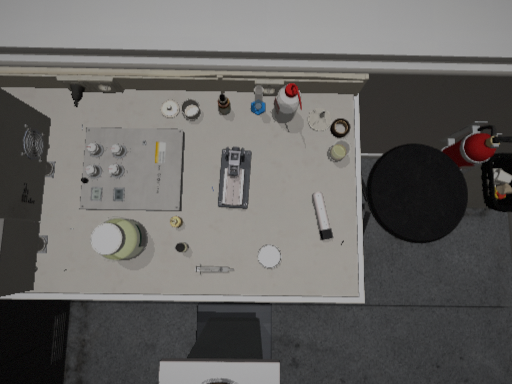

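View pics/scene0.png

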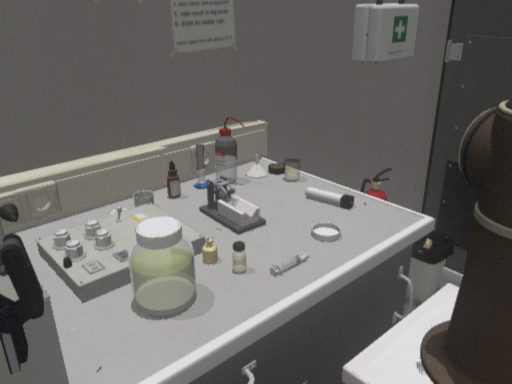

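The top view shows the V-block at about (235,178), with its stop towards the top of the picture (+x). The barrel is at about (321,215), its black housing nearest the robot and its lens end pointing away. The cap is at (269,257), the weight at (176,222), the vial at (181,247), and the beaker probably at (338,152). The scene view agrees.

```bash
cat > h.py <<'E'
import numpy as np, cv2
def ray(c,u,v):
    f=192/np.tan(np.radians(c["vfov"]/2)); R=np.array(c["R"]); t=np.array(c["t"])
    return -R.T@t, R.T@np.array([(u-c["cx"])/f,(v-c["cy"])/f,1])
def onz(c,u,v,z):
    o,d=ray(c,u,v); return o+d*(z-o[2])/d[2]
def proj(c,X):
    f=192/np.tan(np.radians(c["vfov"]/2)); p=np.array(c["R"])@X+np.array(c["t"]); return p[:2]/p[2]*f+[c["cx"],c["cy"]]
E
python3 - <<'E'
from rig import arm
from h import *
c=arm.get_calibration("top")
for n,u,v,z in [("tube tip",316.5,192,.014),("housing end",327,238,.014),("V front",233,206,.047),("V post",237,150,.06),("vbase front L",219,207,.005),("vbase fr",247,209,.005),("bk l",225,149,.005),("bk r",252,151,.005),("cap",269,257,.016),("vial",181,247,.06),("brass",176,222,.05),("beaker",338,152,.05)]:
    print(n,onz(c,u,v,z).round(3))
w=arm.get_calibration("wrist"); s=arm.state()
o,d=ray(w,256,192); print(o,d, s["eef_rot"].T@(o-s["eef_pos"]), s["eef_rot"].T@d)
E
```

```text
tube tip [ 0.605 -0.259  0.014]
housing end [ 0.478 -0.287  0.014]
V front [ 0.559 -0.029  0.047]
V post [ 0.71  -0.036  0.06 ]
vbase front L [0.56  0.013 0.005]
vbase fr [ 0.555 -0.066  0.005]
bk l [0.727 0.001 0.005]
bk r [ 0.722 -0.077  0.005]
cap [ 0.424 -0.128  0.016]
vial [0.448 0.103 0.06 ]
brass [0.513 0.121 0.05 ]
beaker [ 0.712 -0.313  0.05 ]
[0.10389528 0.6213546  0.37320777] [ 0.29410873 -0.08765169 -0.95174756] [ 0.00036166 -0.07923379 -0.14290776] [0.00239689 0.30703395 0.95169879]
```

Call:
{"method": "send_rows", "body": {"deltas": [[0,0,0.05,0,0,0,1],[0,0,0.08,0,0,0,1],[0.36,-0.63,0.08,0,0,12.7,1],[0.36,-0.63,0.08,0,0,12.7,1],[0.36,-0.63,0.08,0,0,12.7,1],[0.36,-0.63,0.08,0,0,12.7,1],[0.36,-0.63,0.08,0,0,12.7,1],[0.36,-0.63,0.08,0,0,12.7,1],[0.36,-0.63,0.08,0,0,12.7,1],[0.36,-0.63,0.08,0,0,12.7,1],[0.36,-0.63,0.08,0,0,12.7,1],[0.36,-0.63,0.08,0,0,12.7,1]]}}

```text
clock: 1.35
eef_pos: [0.4283, 0.1626, 0.3113]
eef_rot: [[0.07, 0.998, 0.001], [0.998, -0.07, 0.0], [0.0, 0.0, -1.0]]
wrist_force: [0.5, 1.0, 0.2]
opening: 0.0856
```

Call:
{"method": "send_rows", "body": {"deltas": [[0.04,-0.04,0,0,0,0,1],[0.1,-0.2,-0.06,0,0,0,1],[0.1,-0.2,-0.06,0,0,0,1],[0.1,-0.2,-0.06,0,0,0,1],[0.1,-0.2,-0.06,0,0,0,1],[0.1,-0.2,-0.06,0,0,0,1],[0.1,-0.2,-0.06,0,0,0,1],[0.1,-0.2,-0.06,0,0,0,1]]}}

```text
clock: 2.15
eef_pos: [0.5277, -0.0348, 0.2515]
eef_rot: [[0.07, 0.998, -0.0], [0.998, -0.07, 0.001], [0.001, -0.0, -1.0]]
wrist_force: [0.9, 0.6, 0.1]
opening: 0.0851
```

Run:
```python
from rig import arm
import cv2,pickle
s=arm.state(); c=arm.get_calibration("wrist"); im=arm.camera("wrist")
print(s["eef_pos"],s["clock"]); cv2.imwrite("pics/w1.png",im[:,:,::-1]); pickle.dump(c,open("w1.pkl","wb"))
```

```text
[ 0.52767959 -0.034767    0.25147152] 2.15
```

View pics/w1.png

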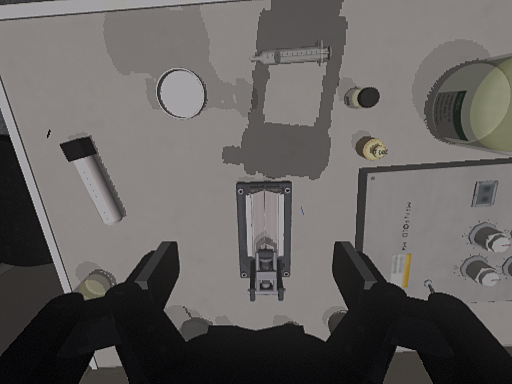

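The wrist view is turned half round, so up in the picture is towards the robot. The V-block spans columns 237-292 and rows 181-300, with its front edge near row 187. The barrel housing is at (78,148) and its tip at (117,220). I'll enlarge the V-block.

Run:
```python
import cv2,pickle,numpy as np
from h import *
im=cv2.imread("pics/w1.png"); c=pickle.load(open("w1.pkl","rb"))
cv2.imwrite("pics/c1.png",cv2.resize(im[172:308,215:315],None,fx=4,fy=4,interpolation=cv2.INTER_CUBIC))
g=cv2.cvtColor(im,cv2.COLOR_BGR2GRAY)
for r in (182,186,190,195,200,210,220,230): print(r,g[r,232:298].tolist())
hs=cv2.cvtColor(im,cv2.COLOR_BGR2HSV)
roi=np.zeros_like(g); roi[125:235,50:135]=1
for nm,m in (("dark",(g<50)),("bright",(g>175))):
    m=(m&(roi>0)).astype(np.uint8); n,l,st,ce=cv2.connectedComponentsWithStats(m)
    k=1+np.argmax(st[1:,4]); pts=np.argwhere(l==k)[:,::-1].astype(np.float32)
    r=cv2.minAreaRect(pts); print(nm,st[k],r,cv2.boxPoints(r).round(1).tolist())
```

```text
182 [132, 134, 134, 137, 119, 71, 45, 43, 43, 43, 43, 43, 45, 71, 69, 69, 69, 67, 42, 39, 39, 37, 37, 36, 37, 35, 37, 37, 38, 39, 34, 33, 36, 39, 37, 37, 35, 36, 35, 35, 33, 34, 34, 31, 31, 31, 33, 33, 30, 30, 33, 34, 37, 38, 35, 35, 35, 34, 32, 70, 144, 136, 136, 136, 136, 136]
186 [136, 135, 139, 139, 55, 62, 73, 75, 76, 65, 69, 68, 66, 66, 67, 63, 67, 66, 47, 50, 48, 47, 46, 47, 49, 49, 50, 49, 48, 48, 39, 41, 67, 65, 46, 48, 46, 46, 47, 44, 46, 45, 46, 45, 45, 47, 47, 48, 75, 74, 73, 73, 72, 65, 63, 63, 61, 70, 66, 63, 147, 136, 135, 134, 134, 135]
190 [135, 136, 137, 125, 69, 58, 129, 131, 82, 94, 130, 50, 64, 66, 68, 65, 65, 65, 75, 96, 93, 95, 95, 71, 82, 84, 61, 64, 61, 56, 69, 99, 105, 105, 75, 58, 65, 61, 68, 69, 79, 79, 91, 81, 97, 79, 67, 71, 71, 70, 63, 41, 67, 151, 31, 20, 29, 74, 76, 59, 145, 137, 136, 134, 136, 135]
195 [136, 136, 139, 141, 86, 59, 71, 70, 70, 70, 62, 65, 61, 87, 158, 98, 155, 152, 116, 148, 169, 143, 144, 140, 138, 138, 141, 142, 140, 139, 138, 136, 72, 146, 142, 137, 138, 139, 142, 144, 141, 141, 140, 136, 143, 160, 121, 163, 158, 159, 170, 169, 61,
[... 1118 characters left out ...]
138, 140, 136, 138, 137, 140, 142, 141, 139, 138, 136, 126, 141, 141, 137, 140, 137, 144, 142, 142, 139, 138, 145, 157, 135, 165, 162, 161, 165, 163, 59, 69, 74, 71, 72, 68, 67, 146, 137, 135, 135, 135, 134, 135]
dark [ 60 137  37  24 565] ((78.01081085205078, 148.53514099121094), (19.409669876098633, 32.34944534301758), 72.89727020263672) [[59.70000076293945, 144.0], [90.5999984741211, 134.5], [96.30000305175781, 153.10000610351562], [65.4000015258789, 162.60000610351562]]Traceback (most recent call last):
  File "<stdin>", line 11, in <module>
    return _wrapfunc(a, 'argmax', axis=axis, out=out, **kwds)
    return bound(*args, **kwds)
ValueError: attempt to get argmax of an empty sequence
```

View pics/c1.png

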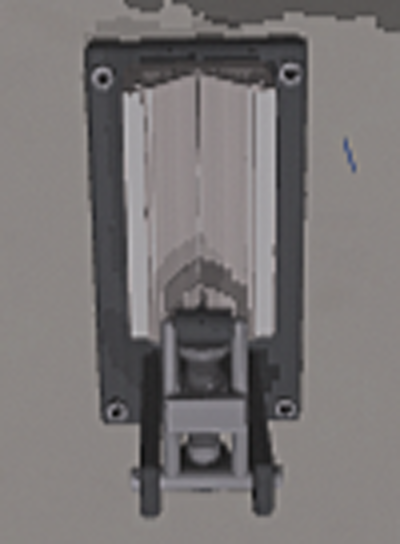

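The crop shows the V valley at column 264, starting at row 189.5. The flank tops start at row 194 and span columns 246-284. The roller yoke is around (266,260).

Run:
```python
import cv2,pickle,numpy as np
from h import *
im=cv2.imread("pics/w1.png"); c=pickle.load(open("w1.pkl","rb"))
for n,u,v,z in [("valley front",264.3,189.5,.03),("valley 205",264.4,205,.03),("valley 230",265,232,.03),
 ("topL200",245.9,200,.047),("topR200",283.7,200,.047),("topL230",246.8,230,.047),("topR230",283.6,230,.047),("topfront",265,194,.047),
 ("plFL",236.5,190,.01),("plFR",291.5,190,.01),("plL",238.7,230,.01),("plR",290.7,230,.01)]: print(n,onz(c,u,v,z).round(4))
g=cv2.cvtColor(im,cv2.COLOR_BGR2GRAY)
roi=np.zeros_like(g); roi[150:230,55:135]=1
m=((g>148)&(roi>0)).astype(np.uint8); n,l,st,ce=cv2.connectedComponentsWithStats(m)
k=1+np.argmax(st[1:,4]); pts=np.argwhere(l==k)[:,::-1].astype(np.float32)
r=cv2.minAreaRect(pts); print(st[k],r,cv2.boxPoints(r).round(1).tolist())
for u,v in cv2.boxPoints(r): print(onz(c,u,v,.014).round(4))
print("housing corners top")
for u,v in [[59.7,144],[90.6,134.5],[96.3,153.1],[65.4,162.6]]: print(onz(c,u,v,.028).round(4),onz(c,u,v,.014).round(4))
cv2.imwrite("pics/c2.png",cv2.resize(im[125:235,50:135],None,fx=5,fy=5,interpolation=cv2.INTER_CUBIC))
```

```text
valley front [ 0.5632 -0.0238  0.03  ]
valley 205 [ 0.5868 -0.025   0.03  ]
valley 230 [ 0.6303 -0.0267  0.03  ]
topL200 [ 0.5712 -0.0503  0.047 ]
topR200 [0.5749 0.0019 0.047 ]
topL230 [ 0.6169 -0.0527  0.047 ]
topR230 [0.6206 0.     0.047 ]
topfront [ 0.5643 -0.0234  0.047 ]
plFL [ 0.5673 -0.0655  0.01  ]
plFR [0.5731 0.0175 0.01  ]
plL [ 0.6339 -0.0681  0.01  ]
plR [0.6397 0.0143 0.01  ]
[ 73 158  42  67 794] ((94.80001068115234, 191.10000610351562), (73.34302520751953, 12.074766159057617), 63.43495178222656) [[73.0, 161.0], [83.80000305175781, 155.60000610351562], [116.5999984741211, 221.1999969482422], [105.80000305175781, 226.60000610351562]]
[ 0.5057 -0.2967  0.014 ]
[ 0.4991 -0.2791  0.014 ]
[ 0.6036 -0.2556  0.014 ]
[ 0.6115 -0.2745  0.014 ]
housing corners top
[ 0.4792 -0.2984  0.028 ] [ 0.4804 -0.3087  0.014 ]
[ 0.4696 -0.2531  0.028 ] [ 0.4704 -0.2616  0.014 ]
[ 0.495  -0.2517  0.028 ] [ 0.4968 -0.2603  0.014 ]
[ 0.5051 -0.2981  0.028 ] [ 0.5072 -0.3083  0.014 ]
```

View pics/c2.png

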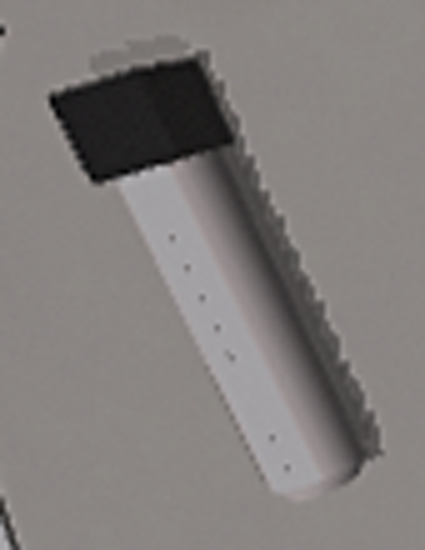

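Top face of the housing in the crop: (50,97), (150,75), (180,165), (97,183). The lit strip to its right is the +y side face, and the tube tip is near (310,495).

Run:
```python
import pickle,numpy as np
from h import *
c=pickle.load(open("w1.pkl","rb"))
q=lambda u,v,z:onz(c,50+u/5-.4,125+v/5-.4,z)
P=[q(*p,.028) for p in [(50,97),(150,75),(180,165),(97,183)]]
for p in P: print(p.round(4))
print("ctr",np.mean(P,0).round(4)); B=[q(205,57,0),q(235,142,0)]; print([b.round(4) for b in B])
y=lambda a,b:np.degrees(np.arctan2(b[1]-a[1],b[0]-a[0])).round(2)
print(y(P[0],P[3]),y(P[1],P[2]),y(*B), y(P[0],P[1])-90)
```

```text
[ 0.4792 -0.2985  0.028 ]
[ 0.4753 -0.2697  0.028 ]
[ 0.5001 -0.2681  0.028 ]
[ 0.5035 -0.2925  0.028 ]
ctr [ 0.4895 -0.2822  0.028 ]
[array([ 0.4733, -0.2707,  0.    ]), array([ 0.4984, -0.2683,  0.    ])]
13.99 3.69 5.59 7.75
```

Call:
{"method": "send_rows", "body": {"deltas": [[-0.008,-0.05,0,0,0,4,1],[-0.016,-0.095,-0.02,0,0,8,1],[-0.024,-0.14,-0.04,0,0,15.5,1],[-0.032,-0.185,-0.07,0,0,15.5,1],[-0.039,-0.22,-0.1,0,0,15.5,1],[-0.039,-0.248,-0.13,0,0,15.5,1],[-0.039,-0.248,-0.15,0,0,15.5,1],[-0.039,-0.248,-0.15,0,0,15.5,1],[-0.039,-0.248,-0.15,0,0,15.5,1]]}}

```text
clock: 3.1
eef_pos: [0.4893, -0.2824, 0.1018]
eef_rot: [[-0.201, 0.98, -0.0], [0.98, 0.201, 0.0], [0.0, 0.0, -1.0]]
wrist_force: [-0.4, 0.6, 0.9]
opening: 0.0851
```

Run:
```python
from rig import arm
import cv2,pickle
s=arm.state(); c=arm.get_calibration("wrist"); im=arm.camera("wrist")
print(s["eef_pos"],s["eef_rot"].round(3),s["qpos"].round(1)); cv2.imwrite("pics/w2.png",im[:,:,::-1]); pickle.dump(c,open("w2.pkl","wb"))
```

```text
[ 0.4893423  -0.28244126  0.10175017] [[-0.201  0.98  -0.   ]
 [ 0.98   0.201  0.   ]
 [ 0.     0.    -1.   ]] [ -34.4   20.2  107.     0.    52.8 -136. ]
```

View pics/w2.png

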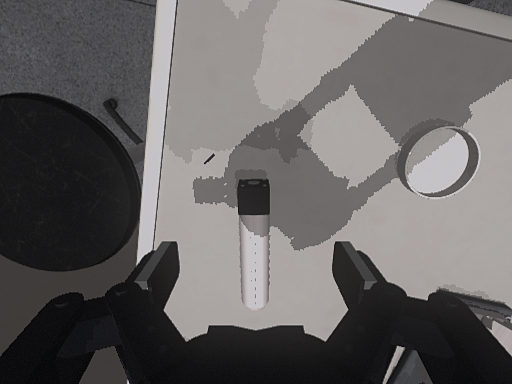

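The barrel lies almost exactly along the tool's y axis. The housing spans columns 238-270 and rows 180-214, and the tip is at (255,309).

Run:
```python
import cv2,pickle,numpy as np
from h import *
im=cv2.imread("pics/w2.png"); c=pickle.load(open("w2.pkl","rb"))
g=cv2.cvtColor(im,cv2.COLOR_BGR2GRAY)
roi=np.zeros_like(g); roi[172:222,225:285]=1
m=((g<60)&(roi>0)).astype(np.uint8); n,l,st,_=cv2.connectedComponentsWithStats(m)
k=1+np.argmax(st[1:,4]); print(st[k])
for r in (190,200,210): q=np.where(l[r]==k)[0]; print(r,q.min(),q.max(),onz(c,q.min()-.5,r,.028).round(4),onz(c,q.max()+.5,r,.028).round(4))
col=g[172:222,254]; print(col.tolist())
for r in (230,260,290): print(r,g[r,228:285].tolist())
print("tip",onz(c,255,309,.011), "front edge",onz(c,254.5,214.5,.028),"rear",onz(c,254.5,187,.028))
```

```text
[ 237  179   33   36 1115]
190 237 269 [ 0.4818 -0.2997  0.028 ] [ 0.4762 -0.2721  0.028 ]
200 238 269 [ 0.4906 -0.2972  0.028 ] [ 0.485  -0.2702  0.028 ]
210 238 269 [ 0.4997 -0.2956  0.028 ] [ 0.4941 -0.2682  0.028 ]
[89, 90, 90, 90, 90, 94, 80, 40, 37, 58, 58, 70, 48, 32, 34, 35, 36, 36, 37, 37, 36, 36, 37, 38, 37, 36, 38, 37, 38, 41, 39, 37, 39, 36, 37, 40, 39, 40, 38, 40, 39, 37, 35, 114, 137, 137, 136, 135, 137, 136]
230 [169, 170, 169, 170, 168, 169, 169, 168, 166, 169, 168, 128, 125, 147, 159, 174, 182, 190, 198, 199, 116, 126, 132, 135, 137, 133, 136, 137, 139, 140, 140, 138, 136, 135, 131, 125, 121, 118, 114, 104, 89, 112, 177, 169, 168, 168, 168, 167, 168, 170, 174, 170, 97, 105, 109, 107, 108]
260 [167, 169, 168, 169, 170, 169, 167, 168, 167, 168, 170, 169, 104, 129, 150, 163, 176, 185, 193, 195, 197, 196, 196, 196, 197, 196, 196, 196, 197, 197, 196, 196, 196, 197, 193, 182, 173, 167, 153, 132, 107, 109, 174, 170, 167, 167, 167, 169, 168, 167, 168, 168, 167, 167, 168, 167, 168]
290 [169, 168, 170, 169, 168, 169, 169, 170, 169, 170, 171, 171, 170, 117, 132, 151, 165, 179, 187, 194, 197, 196, 196, 196, 195, 197, 196, 184, 200, 196, 196, 195, 197, 197, 195, 184, 172, 165, 151, 127, 119, 175, 168, 167, 167, 167, 167, 166, 167, 168, 167, 167, 168, 167, 168, 167, 169]
tip [ 0.6151091  -0.25645502  0.011     ] front edge [ 0.50086355 -0.28017273  0.028     ] rear [ 0.47613739 -0.28519728  0.028     ]
```

Call:
{"method": "send_rows", "body": {"deltas": [[-0.001,0,-0.04,0,0,0,1],[-0.001,0,-0.07,0,0,0,1],[-0.001,0,-0.09,0,0,0,1],[-0.001,0,-0.098,0,0,0,1],[-0.001,0,-0.098,0,0,0,1],[-0.001,0,-0.098,0,0,0,1]]}}

```text
clock: 3.75
eef_pos: [0.4896, -0.2841, 0.0051]
eef_rot: [[-0.2, 0.98, 0.003], [0.98, 0.2, -0.002], [-0.002, 0.002, -1.0]]
wrist_force: [-0.1, 0.1, 0.0]
opening: 0.0853
```

Call:
{"method": "send_rows", "body": {"deltas": [[0,0,0,0,0,0,0],[0,0,0,0,0,0,0],[0,0,0,0,0,0,0],[0,0,0,0,0,0,0],[0,0,0,0,0,0,0],[0,0,0,0,0,0,0],[0,0,0,0,0,0,0],[0,0,0,0,0,0,0]]}}

```text
clock: 4.55
eef_pos: [0.4884, -0.284, 0.0039]
eef_rot: [[-0.199, 0.98, 0.001], [0.98, 0.199, -0.001], [-0.001, 0.001, -1.0]]
wrist_force: [0.5, -1.1, 5.3]
opening: 0.0268
```

Call:
{"method": "send_rows", "body": {"deltas": [[0,0,0.02,0,0,0,0],[0,0,0.05,0,0,0,0],[0,0,0.09,0,0,0,0],[0,0,0.12,0,0,0,0],[0,0,0.13,0,0,0,0],[0,0,0.13,0,0,0,0]]}}

```text
clock: 5.15
eef_pos: [0.4885, -0.284, 0.1342]
eef_rot: [[-0.199, 0.98, 0.002], [0.98, 0.199, -0.001], [-0.002, 0.002, -1.0]]
wrist_force: [0.5, 0.6, -2.4]
opening: 0.0271
```

Call:
{"method": "send_rows", "body": {"deltas": [[0.002,0.03,0,0,0,-1.5,0],[0.005,0.07,0,0,0,-4,0],[0.009,0.11,0,0,0,-6.5,0],[0.013,0.15,0,0,0,-9,0],[0.016,0.19,0,0,0,-11.5,0],[0.018,0.225,0,0,0,-14,0],[0.02,0.25,0,0,0,-14.5,0],[0.02,0.263,0,0,0,-14.5,0],[0.02,0.263,0,0,0,-14.5,0],[0.02,0.263,0,0,0,-14.5,0],[0.02,0.263,0,0,0,-14.5,0]]}}

```text
clock: 6.25
eef_pos: [0.5076, -0.0217, 0.1328]
eef_rot: [[0.054, 0.999, -0.001], [0.999, -0.054, -0.0], [-0.0, -0.001, -1.0]]
wrist_force: [0.2, 0.1, -1.7]
opening: 0.0269
```

Run:
```python
from rig import arm
import cv2,pickle,numpy as np
s=arm.state(); c=arm.get_calibration("wrist"); im=arm.camera("wrist")
print(s["eef_pos"],s["eef_rot"].round(3),s["wrist_force"],s["torque"]); cv2.imwrite("pics/w3.png",im[:,:,::-1]); pickle.dump(c,open("w3.pkl","wb"))
i2=arm.camera("scene"); cv2.imwrite("pics/s3.png",i2[:,:,::-1])
a=cv2.resize(im[120:320,170:350,::-1],None,fx=2.6,fy=2.6,interpolation=cv2.INTER_CUBIC)
b=cv2.resize(i2[140:260,180:300,::-1],None,fx=2.6,fy=2.6,interpolation=cv2.INTER_CUBIC)
o=np.zeros((520,468+312,3),np.uint8); o[:a.shape[0],:468]=a[:520]; o[:312,468:]=b; cv2.imwrite("pics/m3.png",o)
```

```text
[ 0.50762641 -0.02168932  0.13278369] [[ 0.054  0.999 -0.001]
 [ 0.999 -0.054 -0.   ]
 [-0.    -0.001 -1.   ]] [ 0.215424    0.07219746 -1.73883536] [-0.02928727  0.11535701 -0.00614186]
```

View pics/m3.png

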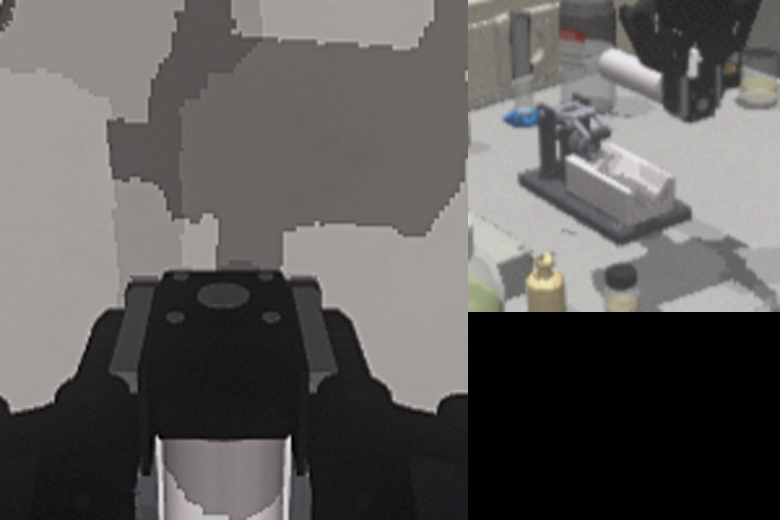

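The barrel is held level, its housing square between the pads, and lies along the V just in front of it with nothing in the way. Lowering.

Call:
{"method": "send_rows", "body": {"deltas": [[0.0,0.001,-0.03,0,0,0.4,0],[0.0,0.001,-0.06,0,0,0.4,0],[0.0,0.001,-0.08,0,0,0.4,0],[0.0,0.001,-0.087,0,0,0.4,0],[0.0,0.001,-0.087,0,0,0.4,0],[0.0,0.001,-0.087,0,0,0.4,0]]}}

```text
clock: 6.95
eef_pos: [0.509, -0.02, 0.0472]
eef_rot: [[0.046, 0.999, 0.002], [0.999, -0.046, -0.0], [-0.0, 0.002, -1.0]]
wrist_force: [0.0, 0.2, -0.8]
opening: 0.027
```

Call:
{"method": "send_rows", "body": {"deltas": [[0,0,-0.001,0,0,0,0],[0,0,-0.002,0,0,0,0],[0,0,-0.002,0,0,0,0]]}}

```text
clock: 7.25
eef_pos: [0.5084, -0.0196, 0.0449]
eef_rot: [[0.046, 0.999, 0.001], [0.999, -0.046, -0.0], [-0.0, 0.001, -1.0]]
wrist_force: [0.1, 0.8, -2.1]
opening: 0.0269
```

Call:
{"method": "send_rows", "body": {"deltas": [[0,0,-0.0005,0,0,0,0],[0,0,-0.001,0,0,0,0],[0,0,-0.001,0,0,0,0]]}}

```text
clock: 7.55
eef_pos: [0.5078, -0.0195, 0.0432]
eef_rot: [[0.046, 0.999, -0.0], [0.999, -0.046, -0.0], [-0.0, -0.0, -1.0]]
wrist_force: [-0.4, 0.7, -1.7]
opening: 0.0267
```

Call:
{"method": "send_rows", "body": {"deltas": [[0,0,-0.0005,0,0,0,0],[0,0,-0.001,0,0,0,0],[0,0,-0.001,0,0,0,0]]}}

```text
clock: 7.85
eef_pos: [0.5082, -0.0198, 0.0424]
eef_rot: [[0.046, 0.999, 0.001], [0.999, -0.046, -0.0], [-0.0, 0.001, -1.0]]
wrist_force: [0.1, -0.9, 0.1]
opening: 0.0269
```

Call:
{"method": "send_rows", "body": {"deltas": [[0,0,-0.0005,0,0,0,0],[0,0,-0.001,0,0,0,0],[0,0,-0.001,0,0,0,0]]}}

```text
clock: 8.15
eef_pos: [0.5086, -0.0201, 0.0417]
eef_rot: [[0.046, 0.999, 0.001], [0.999, -0.046, -0.001], [-0.001, 0.001, -1.0]]
wrist_force: [-0.3, -3.4, 2.2]
opening: 0.0269
```

Call:
{"method": "send_rows", "body": {"deltas": [[0,0,-0.0005,0,0,0,0],[0,0,-0.0005,0,0,0,0],[0,0,-0.0005,0,0,0,0]]}}

```text
clock: 8.45
eef_pos: [0.5087, -0.0202, 0.0414]
eef_rot: [[0.046, 0.999, 0.002], [0.999, -0.046, -0.001], [-0.001, 0.002, -1.0]]
wrist_force: [-2.2, -5.0, 4.9]
opening: 0.0263
```

Contact is on the left flank only (force towards -y), so the barrel sits about 1.5 mm too far left. Easing right, then down.

Call:
{"method": "send_rows", "body": {"deltas": [[0,-0.0008,0.0005,0,0,0,0],[0,-0.0015,0.0005,0,0,0,0],[0,-0.0015,0,0,0,0,0],[0,-0.0015,0,0,0,0,0]]}}

```text
clock: 8.85
eef_pos: [0.5081, -0.0211, 0.0408]
eef_rot: [[0.046, 0.999, 0.0], [0.999, -0.046, -0.0], [-0.0, 0.0, -1.0]]
wrist_force: [-0.2, -1.9, 1.7]
opening: 0.0269
```

Call:
{"method": "send_rows", "body": {"deltas": [[0,0,-0.0005,0,0,0,0],[0,0,-0.0005,0,0,0,0],[0,0,-0.0005,0,0,0,0]]}}

```text
clock: 9.15
eef_pos: [0.5082, -0.0213, 0.0405]
eef_rot: [[0.046, 0.999, 0.001], [0.999, -0.046, -0.0], [-0.0, 0.001, -1.0]]
wrist_force: [-0.8, -4.4, 3.4]
opening: 0.0274
```

Call:
{"method": "send_rows", "body": {"deltas": [[0,-0.0005,0,0,0,0,0],[0,-0.001,0,0,0,0,0],[0,-0.001,0,0,0,0,0]]}}

```text
clock: 9.45
eef_pos: [0.5079, -0.0219, 0.0401]
eef_rot: [[0.046, 0.999, 0.0], [0.999, -0.046, 0.0], [0.0, 0.0, -1.0]]
wrist_force: [0.2, -1.6, 1.6]
opening: 0.027
```

Call:
{"method": "send_rows", "body": {"deltas": [[0,0,-0.0005,0,0,0,0],[0,0,-0.0005,0,0,0,0],[0,0,-0.0005,0,0,0,0]]}}

```text
clock: 9.75
eef_pos: [0.5079, -0.0221, 0.0398]
eef_rot: [[0.046, 0.999, -0.0], [0.999, -0.046, -0.0], [-0.0, -0.0, -1.0]]
wrist_force: [-0.9, -4.2, 2.9]
opening: 0.0267
```

Call:
{"method": "send_rows", "body": {"deltas": [[0,-0.0005,0,0,0,0,0],[0,-0.001,0,0,0,0,0],[0,-0.001,0,0,0,0,0]]}}

```text
clock: 10.05
eef_pos: [0.5078, -0.0224, 0.0397]
eef_rot: [[0.046, 0.999, -0.0], [0.999, -0.046, 0.001], [0.001, -0.0, -1.0]]
wrist_force: [0.2, 0.7, 2.2]
opening: 0.0273
```

Run:
```python
from rig import arm
s=arm.state(); print(s["eef_pos"],s["wrist_force"],s["torque"])
```

```text
[ 0.50780672 -0.02243644  0.03968146] [0.17057807 0.71516473 2.24225532] [ 0.0945465  -0.31362241 -0.0681321 ]
```

Both flanks bear now (Fy about 0, with a small upward force). Releasing.

Call:
{"method": "send_rows", "body": {"deltas": [[0,0,0,0,0,0,0.4],[0,0,0,0,0,0,0.5],[0,0,0,0,0,0,0.7],[0,0,0,0,0,0,0.7],[0,0,0,0,0,0,0.7]]}}

```text
clock: 10.55
eef_pos: [0.5076, -0.023, 0.0396]
eef_rot: [[0.046, 0.999, -0.001], [0.999, -0.046, 0.0], [0.0, -0.001, -1.0]]
wrist_force: [0.1, -1.0, 0.7]
opening: 0.0599
```

Call:
{"method": "send_rows", "body": {"deltas": [[0,0,0.02,0,0,0,0.7],[0,0,0.05,0,0,0,0.7],[-0.03,0.0015,0.06,0,0,0,0.3],[-0.055,0.0025,0.06,0,0,0,0],[-0.055,0.0025,0.06,0,0,0,0],[-0.055,0.0025,0.06,0,0,0,0],[-0.055,0.0025,0.06,0,0,0,0]]}}

```text
clock: 11.25
eef_pos: [0.454, -0.0207, 0.1001]
eef_rot: [[0.046, 0.999, 0.002], [0.999, -0.046, -0.0], [-0.0, 0.002, -1.0]]
wrist_force: [-0.1, -0.6, 0.3]
opening: 0.0002
```

Run:
```python
from rig import arm
import cv2,pickle,numpy as np
s=arm.state(); c=arm.get_calibration("wrist"); im=arm.camera("wrist")
print(s["eef_pos"],s["eef_rot"].round(3),s["opening"],s["wrist_force"]); cv2.imwrite("pics/w4.png",im[:,:,::-1]); pickle.dump(c,open("w4.pkl","wb"))
i2=arm.camera("scene"); i3=arm.camera("top")
a=im[:,80:430,::-1]
b=cv2.resize(i2[150:250,190:290,::-1],None,fx=3.8,fy=3.8,interpolation=cv2.INTER_CUBIC)
o=np.zeros((384,350+380,3),np.uint8); o[:,:350]=a; o[:380,350:]=b; cv2.imwrite("pics/m4.png",o)
```

```text
[ 0.45401456 -0.02071749  0.10005282] [[ 0.046  0.999  0.002]
 [ 0.999 -0.046 -0.   ]
 [-0.     0.002 -1.   ]] 0.00024309245111371014 [-0.09998178 -0.55530751  0.32885887]
```

View pics/m4.png

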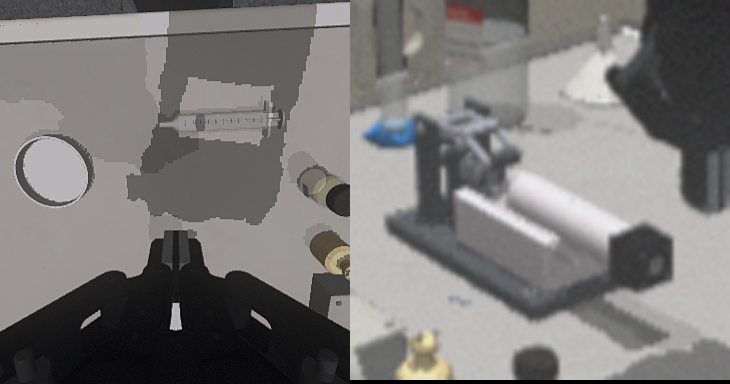

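The barrel lies level in the V with its lens end just short of the roller and its housing in front. The shut fingers are behind it. Next they go down and push on the rear face at centreline height.

Call:
{"method": "send_rows", "body": {"deltas": [[0,0,-0.03,0,0,0,0],[0,0,-0.055,0,0,0,0],[0,0,-0.062,0,0,0,0],[0.01,-0.0005,-0.062,0,0,0,0],[0.018,-0.0008,-0.062,0,0,0,0],[0.018,-0.0008,-0.062,0,0,0,0],[0.018,-0.0008,-0.062,0,0,0,0]]}}

```text
clock: 12.1
eef_pos: [0.4726, -0.0215, 0.0389]
eef_rot: [[0.046, 0.999, 0.003], [0.999, -0.046, -0.0], [-0.0, 0.003, -1.0]]
wrist_force: [-0.1, 0.1, -0.2]
opening: -0.0
```

Call:
{"method": "send_rows", "body": {"deltas": [[0.002,-0.0001,0,0,0,0,0],[0.004,-0.0002,0,0,0,0,0],[0.006,-0.0003,0,0,0,0,0],[0.006,-0.0003,0,0,0,0,0]]}}

```text
clock: 12.5
eef_pos: [0.4773, -0.0217, 0.038]
eef_rot: [[0.046, 0.999, 0.001], [0.999, -0.046, -0.0], [-0.0, 0.001, -1.0]]
wrist_force: [-0.4, -0.6, 1.0]
opening: -0.0
```

Call:
{"method": "send_rows", "body": {"deltas": [[0.001,0,0,0,0,0,0],[0.002,-0.0001,0,0,0,0,0],[0.003,-0.00015,0,0,0,0,0],[0.004,-0.0002,0,0,0,0,0]]}}

```text
clock: 12.9
eef_pos: [0.4809, -0.0218, 0.0378]
eef_rot: [[0.046, 0.999, -0.0], [0.999, -0.046, 0.0], [0.0, -0.0, -1.0]]
wrist_force: [-0.7, -0.4, -0.1]
opening: 0.0
```

Call:
{"method": "send_rows", "body": {"deltas": [[0.001,0,0,0,0,0,0],[0.002,-0.0001,0,0,0,0,0],[0.003,-0.00015,0,0,0,0,0],[0.004,-0.0002,0,0,0,0,0],[0.005,-0.0002,0,0,0,0,0],[0.006,-0.0003,0,0,0,0,0]]}}

```text
clock: 13.5
eef_pos: [0.4866, -0.0221, 0.0377]
eef_rot: [[0.046, 0.999, -0.001], [0.999, -0.046, 0.0], [0.0, -0.001, -1.0]]
wrist_force: [-1.5, -0.5, 0.6]
opening: 0.0
```

Call:
{"method": "send_rows", "body": {"deltas": [[0.001,0,0,0,0,0,0],[0.002,-0.0001,0,0,0,0,0],[0.003,-0.00015,0,0,0,0,0],[0.004,-0.0002,0,0,0,0,0]]}}

```text
clock: 13.9
eef_pos: [0.4909, -0.0224, 0.0378]
eef_rot: [[0.046, 0.999, -0.0], [0.999, -0.046, -0.0], [-0.0, -0.0, -1.0]]
wrist_force: [-0.3, -0.7, -0.7]
opening: 0.0002
```

Call:
{"method": "send_rows", "body": {"deltas": [[0.001,0,0,0,0,0,0],[0.002,-0.0001,0,0,0,0,0],[0.003,-0.00015,0,0,0,0,0],[0.004,-0.0002,0,0,0,0,0]]}}

```text
clock: 14.3
eef_pos: [0.495, -0.0226, 0.0378]
eef_rot: [[0.046, 0.999, -0.0], [0.999, -0.046, -0.0], [-0.0, -0.0, -1.0]]
wrist_force: [-1.4, -1.0, 1.5]
opening: 0.0004
```

Call:
{"method": "send_rows", "body": {"deltas": [[0.001,0,0,0,0,0,0],[0.002,-0.0001,0,0,0,0,0],[0.003,-0.00015,0,0,0,0,0]]}}

```text
clock: 14.6
eef_pos: [0.498, -0.0227, 0.0378]
eef_rot: [[0.046, 0.999, -0.0], [0.999, -0.046, -0.0], [-0.0, -0.0, -1.0]]
wrist_force: [-0.8, -0.4, -0.4]
opening: -0.0003
```

Call:
{"method": "send_rows", "body": {"deltas": [[0.001,0,0,0,0,0,0],[0.002,-0.0001,0,0,0,0,0]]}}

```text
clock: 14.8
eef_pos: [0.5, -0.0228, 0.0378]
eef_rot: [[0.046, 0.999, -0.0], [0.999, -0.046, -0.0], [-0.0, -0.0, -1.0]]
wrist_force: [-1.4, -0.2, 0.0]
opening: -0.0003
```

Call:
{"method": "send_rows", "body": {"deltas": [[0.001,0,0,0,0,0,0],[0.002,-0.0001,0,0,0,0,0]]}}

```text
clock: 15.0
eef_pos: [0.502, -0.0229, 0.0377]
eef_rot: [[0.046, 0.999, -0.0], [0.999, -0.046, -0.0], [-0.0, -0.0, -1.0]]
wrist_force: [-1.3, -1.0, 0.1]
opening: 0.0002
```

Call:
{"method": "send_rows", "body": {"deltas": [[0.0005,0,0,0,0,0,0],[0.001,0,0,0,0,0,0]]}}

```text
clock: 15.2
eef_pos: [0.5025, -0.0229, 0.0377]
eef_rot: [[0.046, 0.999, -0.001], [0.999, -0.046, 0.0], [-0.0, -0.001, -1.0]]
wrist_force: [-2.8, -1.0, 0.7]
opening: 0.0001
```

Call:
{"method": "send_rows", "body": {"deltas": [[0.0005,0,0,0,0,0,0],[0.001,-0.0001,0,0,0,0,0]]}}

```text
clock: 15.4
eef_pos: [0.5028, -0.0229, 0.0376]
eef_rot: [[0.046, 0.999, -0.002], [0.999, -0.046, 0.0], [0.0, -0.002, -1.0]]
wrist_force: [-3.7, -0.5, 3.3]
opening: -0.0002
```

Call:
{"method": "send_rows", "body": {"deltas": [[0.0005,0,0,0,0,0,0],[0.001,0,0,0,0,0,0]]}}

```text
clock: 15.6
eef_pos: [0.503, -0.0229, 0.0374]
eef_rot: [[0.045, 0.999, -0.004], [0.999, -0.045, 0.0], [0.0, -0.004, -1.0]]
wrist_force: [-7.1, -0.2, 4.7]
opening: -0.0001
```

Call:
{"method": "send_rows", "body": {"deltas": [[0.0005,0,0,0,0,0,0],[0.001,-0.0001,0,0,0,0,0]]}}

```text
clock: 15.8
eef_pos: [0.5032, -0.0229, 0.0373]
eef_rot: [[0.045, 0.999, -0.006], [0.999, -0.045, 0.0], [0.0, -0.006, -1.0]]
wrist_force: [-8.1, -0.0, 5.8]
opening: 0.0001
```

The roller is met at TCP x = 0.5025. The fingers are also dragging the rear down slightly (Fz 5.8 N), so I'll ease up a little while pushing.

Call:
{"method": "send_rows", "body": {"deltas": [[0,0,0.0006,0,0,0,0],[0,0,0.0012,0,0,0,0]]}}

```text
clock: 16.0
eef_pos: [0.5036, -0.0228, 0.0381]
eef_rot: [[0.046, 0.999, -0.005], [0.999, -0.046, 0.001], [0.0, -0.005, -1.0]]
wrist_force: [-3.9, -1.0, 1.0]
opening: 0.0002
```

Call:
{"method": "send_rows", "body": {"deltas": [[0.0005,0,0.0002,0,0,0,0],[0.0008,0,0.0003,0,0,0,0]]}}

```text
clock: 16.2
eef_pos: [0.504, -0.0227, 0.0381]
eef_rot: [[0.046, 0.999, -0.006], [0.999, -0.046, 0.001], [0.0, -0.006, -1.0]]
wrist_force: [-5.0, -0.4, -0.3]
opening: -0.0
```

Call:
{"method": "send_rows", "body": {"deltas": [[0.0005,0,0.0001,0,0,0,0],[0.001,0,0.0002,0,0,0,0]]}}

```text
clock: 16.4
eef_pos: [0.5055, -0.0228, 0.0384]
eef_rot: [[0.046, 0.999, -0.004], [0.999, -0.046, 0.001], [0.0, -0.004, -1.0]]
wrist_force: [-4.2, 0.6, -0.0]
opening: -0.0002
```

Call:
{"method": "send_rows", "body": {"deltas": [[0.0005,0,0.0001,0,0,0,0],[0.001,-0.0001,0.0002,0,0,0,0]]}}

```text
clock: 16.6
eef_pos: [0.509, -0.0232, 0.0396]
eef_rot: [[0.046, 0.999, 0.001], [0.999, -0.046, 0.0], [0.0, 0.001, -1.0]]
wrist_force: [-1.9, 0.4, -1.3]
opening: 0.0003
```

Call:
{"method": "send_rows", "body": {"deltas": [[0.0005,0,0.0001,0,0,0,0],[0.0005,0,0.0001,0,0,0,0]]}}

```text
clock: 16.8
eef_pos: [0.5097, -0.0232, 0.0399]
eef_rot: [[0.046, 0.999, 0.001], [0.999, -0.046, -0.0], [-0.0, 0.001, -1.0]]
wrist_force: [-1.8, 0.0, -0.7]
opening: -0.0
```

Past the roller: the lens is at about x = 86 mm and the sliding force about 2 N. Next, 1 mm at a time, feeling for the stop.

Call:
{"method": "send_rows", "body": {"deltas": [[0.0005,0,0,0,0,0,0],[0.001,0,0,0,0,0,0]]}}

```text
clock: 17.0
eef_pos: [0.5101, -0.0232, 0.0398]
eef_rot: [[0.046, 0.999, -0.0], [0.999, -0.046, 0.0], [0.0, -0.0, -1.0]]
wrist_force: [-3.1, 0.5, -0.3]
opening: 0.0001
```

Call:
{"method": "send_rows", "body": {"deltas": [[0.0005,0,0,0,0,0,0],[0.001,-0.0001,0,0,0,0,0]]}}

```text
clock: 17.2
eef_pos: [0.5111, -0.0233, 0.0397]
eef_rot: [[0.046, 0.999, -0.0], [0.999, -0.046, 0.0], [0.0, -0.0, -1.0]]
wrist_force: [-2.5, 0.5, -0.2]
opening: -0.0
```

Call:
{"method": "send_rows", "body": {"deltas": [[0.0005,0,0,0,0,0,0],[0.001,0,0,0,0,0,0]]}}

```text
clock: 17.4
eef_pos: [0.5122, -0.0233, 0.0397]
eef_rot: [[0.046, 0.999, -0.0], [0.999, -0.046, 0.0], [0.0, -0.0, -1.0]]
wrist_force: [-2.5, -0.0, -0.7]
opening: -0.0006
```

Call:
{"method": "send_rows", "body": {"deltas": [[0.0005,0,0,0,0,0,0],[0.001,-0.0001,0,0,0,0,0]]}}

```text
clock: 17.6
eef_pos: [0.5132, -0.0234, 0.0397]
eef_rot: [[0.046, 0.999, -0.0], [0.999, -0.046, 0.0], [0.0, -0.0, -1.0]]
wrist_force: [-3.0, -0.0, -1.7]
opening: -0.0
```

Call:
{"method": "send_rows", "body": {"deltas": [[0.0005,0,0,0,0,0,0],[0.001,0,0,0,0,0,0]]}}

```text
clock: 17.8
eef_pos: [0.5142, -0.0234, 0.0398]
eef_rot: [[0.046, 0.999, -0.0], [0.999, -0.046, -0.0], [-0.0, -0.0, -1.0]]
wrist_force: [-3.4, 0.4, -1.2]
opening: -0.0002
```

Call:
{"method": "send_rows", "body": {"deltas": [[0.0005,0,0,0,0,0,0],[0.001,-0.0001,0,0,0,0,0]]}}

```text
clock: 18.0
eef_pos: [0.5143, -0.0234, 0.0395]
eef_rot: [[0.046, 0.999, -0.002], [0.999, -0.046, 0.0], [0.0, -0.002, -1.0]]
wrist_force: [-4.4, 0.1, 0.3]
opening: -0.0004
```

Call:
{"method": "send_rows", "body": {"deltas": [[0.0005,0,0.0002,0,0,0,0],[0.001,0,0.0004,0,0,0,0]]}}

```text
clock: 18.2
eef_pos: [0.5144, -0.0233, 0.0395]
eef_rot: [[0.046, 0.999, -0.004], [0.999, -0.046, 0.0], [0.0, -0.004, -1.0]]
wrist_force: [-5.9, -0.6, -0.0]
opening: 0.0001
```

Call:
{"method": "send_rows", "body": {"deltas": [[0.0005,0,0.0002,0,0,0,0],[0.001,0,0.0004,0,0,0,0]]}}

```text
clock: 18.4
eef_pos: [0.5144, -0.0232, 0.0396]
eef_rot: [[0.046, 0.999, -0.006], [0.999, -0.046, 0.001], [0.0, -0.006, -1.0]]
wrist_force: [-7.4, -0.2, -0.4]
opening: 0.0001
```

Call:
{"method": "send_rows", "body": {"deltas": [[0.0005,0,0.0002,0,0,0,0],[0.001,0,0.0004,0,0,0,0],[0.0015,0,0.0006,0,0,0,0]]}}

```text
clock: 18.7
eef_pos: [0.5144, -0.0231, 0.0396]
eef_rot: [[0.045, 0.999, -0.009], [0.999, -0.045, 0.001], [0.0, -0.009, -1.0]]
wrist_force: [-8.7, -1.1, -1.0]
opening: -0.0001
```

Call:
{"method": "send_rows", "body": {"deltas": [[0.0005,0,0.0002,0,0,0,0],[0.001,0,0.0004,0,0,0,0],[0.0015,0,0.0006,0,0,0,0]]}}

```text
clock: 19.0
eef_pos: [0.5144, -0.023, 0.0397]
eef_rot: [[0.045, 0.999, -0.012], [0.999, -0.045, 0.001], [0.001, -0.012, -1.0]]
wrist_force: [-10.7, -1.0, -0.5]
opening: 0.0
```

Call:
{"method": "send_rows", "body": {"deltas": [[0.0005,0,0.0002,0,0,0,0],[0.001,0,0.0004,0,0,0,0],[0.0015,0,0.0006,0,0,0,0],[0.0015,0,0.0006,0,0,0,0]]}}

```text
clock: 19.4
eef_pos: [0.5144, -0.0228, 0.0398]
eef_rot: [[0.045, 0.999, -0.015], [0.999, -0.045, 0.001], [0.001, -0.016, -1.0]]
wrist_force: [-12.9, 0.0, -0.2]
opening: 0.0001
```

Run:
```python
from rig import arm
import cv2,numpy as np
s=arm.state(); print(s["eef_pos"],s["wrist_force"],s["torque"],s["clock"])
im=arm.camera("wrist"); i2=arm.camera("scene")
a=cv2.resize(im[:,100:420,::-1],None,fx=1,fy=1)
b=cv2.resize(i2[160:250,195:295,::-1],None,fx=4.2,fy=4.2,interpolation=cv2.INTER_CUBIC)
o=np.zeros((384,320+420,3),np.uint8); o[:,:320]=a; o[:378,320:]=b; cv2.imwrite("pics/m5.png",o)
```

```text
[ 0.51442586 -0.02283953  0.03979721] [-12.88260719   0.0377074   -0.22849283] [-0.02947008  1.96498572 -0.03186338] 19.4
```

View pics/m5.png

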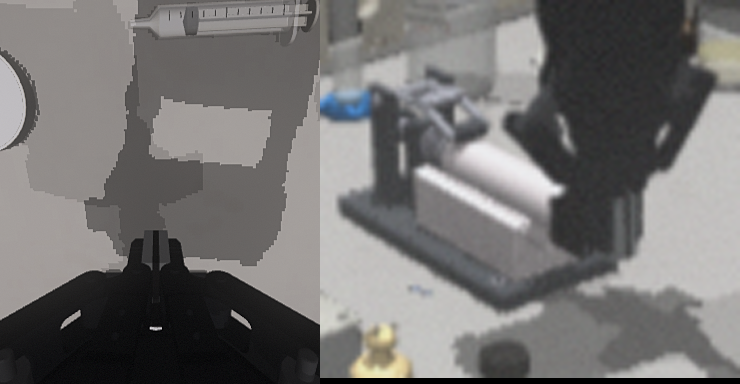

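The barrel is under the roller against the stop, the housing clear in front, with 12.9 N holding and no further movement. Backing off along the reverse path.

Call:
{"method": "send_rows", "body": {"deltas": [[-0.001,0,-0.0004,0,0,0,0],[-0.002,0,-0.0008,0,0,0,0],[-0.003,0,-0.0012,0,0,0,0],[-0.004,0,-0.0016,0,0,0,0],[-0.005,0,-0.002,0,0,0,0],[-0.006,0,-0.0024,0,0,0,0],[-0.007,0,-0.0026,0,0,0,0],[-0.009,0,-0.0026,0,0,0,0],[-0.014,0,-0.0026,0,0,0,0],[-0.025,0.001,-0.0026,0,0,0,0],[-0.035,0.001,-0.0026,0,0,0,0]]}}

```text
clock: 20.6
eef_pos: [0.487, -0.0226, 0.0404]
eef_rot: [[0.046, 0.999, 0.002], [0.999, -0.046, -0.0], [-0.0, 0.002, -1.0]]
wrist_force: [0.4, -0.5, 0.4]
opening: 0.0
```

Call:
{"method": "send_rows", "body": {"deltas": [[-0.02,0,0.02,0,0,0,0],[-0.04,0,0.06,0,0,0,0],[-0.06,0,0.1,0,0,0,0],[-0.08,0,0.14,0,0,0,0],[-0.1,0.0,0.16,0,0,0,0],[-0.1,0.0,0.16,0,0,0,0]]}}

```text
clock: 21.2
eef_pos: [0.3869, -0.0227, 0.2027]
eef_rot: [[0.046, 0.999, 0.007], [0.999, -0.046, -0.001], [-0.001, 0.007, -1.0]]
wrist_force: [-0.4, -0.2, 0.6]
opening: -0.0
```

Run:
```python
from rig import arm
from h import *
import cv2,pickle
s=arm.state(); c=arm.get_calibration("wrist"); im=arm.camera("wrist"); t=arm.camera("top"); i2=arm.camera("scene")
print(s["eef_pos"],s["wrist_force"],s["clock"]); pickle.dump(c,open("w6.pkl","wb")); cv2.imwrite("pics/w6.png",im[:,:,::-1])
for z in (.05,):
    for X in (-.0335,): pass
o=np.zeros((560,780,3),np.uint8)
o[:308,:410]=cv2.resize(im[:,:,::-1],(410,308))
o[:360,420:780]=cv2.resize(i2[160:250,195:285,::-1],(360,360),interpolation=cv2.INTER_CUBIC)
o[310:560,:400]=cv2.resize(t[90:270,130:360,::-1],(400,250)) if False else cv2.resize(t[90:270,90:378,::-1],(400,250))
cv2.imwrite("pics/m6.png",o)
```

```text
[ 0.38688021 -0.02270537  0.20269688] [-0.41064034 -0.22120299  0.58350141] 21.2
```

View pics/m6.png

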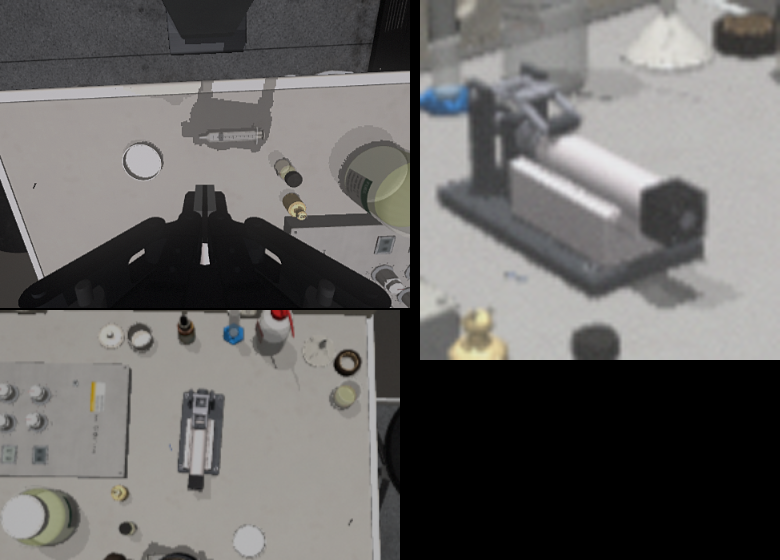

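The barrel lies level along the V, its lens end under the roller and its housing clear in front. The gripper is well away, and the cap, vial, weight and beaker are where they stood. Handing in.

Run:
```python
from rig import arm
print(arm.finish_job())
```

```text
the job is handed in; nothing more can be done
None
```

The lens barrel is in the V-block, pushed under the sprung roller and up against the back stop. I let go, moved the arm clear and handed the job in at about 21 s.

- **Laying it in:** I gripped the barrel by its housing and lowered it into the V. It first touched only the left flank, at about 8 N. I eased it right by about 3.5 mm in small steps until the side force was near zero with a light upward force, then released it.
- **Pushing home:** I pushed the rear face with the shut fingers. Passing the roller took up to about 8 N along the V, and sliding after that took 2–3 N.
- **On the stop:** It stopped dead at TCP x = 0.5144 m, with the lens end at about x = 91 mm of the V-block, inside the stop's 87–102 mm range. I raised the push to 12.9 N with no further movement, then backed off.
- **Last checks:** In the last pictures the barrel lies along the V under the roller, with the housing clear in front. The white cap, beaker, vial and brass weight look unmoved, by eye only.
- **Not checked:** I could not see whether the feeler pin is flush; I inferred it from the hard stop. I did not touch the barrel again after release to check for spring-back. While it climbed the roller, the fingers dragged the rear down by up to about 6 N for a moment, until I corrected for it.

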